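# Set the fence and tumble the sensor housing over the step

### The arm

A 6-joint arm with a two-finger parallel gripper is mounted at the origin on the work surface. World frame = base frame: x ahead of the robot, y to its left, z up, the work surface at z = 0. Lengths are in m, angles in rad, forces in N, time in s.
With the tool pointing down it reaches from about 0.25 to 0.725 m from the base axis. Payload 4 kg.
Tool frame: the origin (TCP) lies at the very end of the fingers, on their centre line; the grasp point (between the pads) lies bot.grasp_offset behind it (bot.grasp_offset is the distance from the TCP to the grasp point, in m); z points along the fingers, y is the direction in which the jaws open and shut (so a half turn about z gives the same grasp; the last joint's range is limited). The gripper opens to 85 mm and grips with 20 to 120 N. Pads are 22 mm wide; open, the fingers measure 114 mm over their backs; the gripper's body (76 mm by 85 mm) begins 54 mm behind the grasp point. The pads swing forward as they close: fully open they stand 13 mm farther back than shut.
Start: joints at [-1.261, 0.241, 0.005, 1.335, 0, 1.571], TCP at [0.152, -0.476, 0.231] pointing down, gripper open.
Joint ranges: [-2.72, 2.72], [-1.05, 1.87], [-1.09, 1.28], [-1.99, 2.15], [-1.42, 1.44], [-3.14, 3.14]. Speed limits (rad/s): [2.79, 2.79, 3.14, 3.14, 3.14, 3.14].

### API

Orientations are given as a unit quaternion [x, y, z, w].
In Python, from workcell import bot gives the robot as it stands. The module is installed in compiled form; this text tells all that it offers.
- The arm moves only by the shell command python3 -m jog 'ROWS' [OPENING]. ROWS is JSON, a list that holds one entry, the list of rows, each a list of 6 numbers: the shift along the tool's x, y, z in m, then the turn, a rotation vector about the tool's x, y, z in degrees. In form: [[[dx, dy, dz, wx, wy, wz], ...]]. A call has 1 to 12 rows; each row shifts and turns the pose as measured when the row begins, along the tool's axes as they then stand; what a row does not reach is not made up. A row lasts 1/8 s, in which the tool goes at most 62.5 mm and 10.7 degrees, less where a joint would pass 70% of its speed; a pose out of reach is approached as far as the arm can. A call is refused whole if a number of a shift passes 0.0625 or a number of a turn 10.7, either way. A call with a gripper value outside its range is refused whole. OPENING is the finger opening in m, from 0 to 0.0854, set as the call begins (- or left out, the last holds). The fingers move at their own pace and stop on an object; the grip force is fixed at half the most. Time passes only in rows, so rows that do not move let the fingers close. It gives the time, the measured TCP pose, the force and the opening at its end, in the units of the state.
- bot.get_obs(): the state, without advancing time (a new reading comes with each control period).
- bot.camera(name): name is "scene" or "side" or "wrist"; returns a dict with "pixels" (400x640x3 uint8, red, green, blue), "fx", "fy", "cx", "cy" (pixels), "rvec" (rotation vector, rad) and "tvec" (3), from world to camera coordinates, as OpenCV has them. Camera axes: x right, y down, z forward; pixel columns grow to the right and rows downward; lengths in m; the calibration is good to about 2 mm. A picture is of the moment at which its call begins. There is no depth.
- bot.job_done(): hands the job in, once; it reports no verdict.
The state is a dict: "clock": time; "joint_pos": joint angles; "joint_vel": joint speeds; "tau": joint torques, N m; "eef_pos": TCP position; "tool_rot": TCP orientation; "ft_force": force on the tool from outside, world axes, zero at the start; "ft_torque": the same for the moment, N m; "grip_width": finger opening in m.
Only numpy, scipy, OpenCV 4.12 (cv2) and the standard library are available. Lean on these libraries where they do the work, as an engineer would, in place of code of your own. Each camera call takes 0.05 s, during which the arm holds its last target. There are 200 camera calls.

### The job

Slide the slotted steel fence away from the step until its face (the side towards the step) is level with the middle of the yellow stripes, then swing its red clamp lever clockwise to its stop to tighten it. Then push the aluminium sensor housing over the edge of the blue step, never carrying it through the air, so that it tumbles a quarter turn and stands upright on the lower bed with its blue port facing up, square and flush against the middle of the fence, which must still be tight and on its mark. Do not disturb the switch panel, fuse holder, speed probe or bearing, and let go of everything at the end.

Things in the scene. Friction and masses are not known exactly. Their poses are not given: they have to be found in the camera images.
- fixture: Fixed fixture. Origin: on the counter (z = 0), midway across, under the foot of the step. x runs level from the high blue deck (x -160 to 0 mm, top 52 mm above the counter) to the low grey bed (x 0 to 200 mm, top 10 mm above the counter); z up; y across, 150 mm wide (-75 to 75). The step's upright face is at x = 0, 42 mm high, a plain edge with no lip.
- fence_grip (a point): Pinch point of the upright steel fence plate (10 mm thick along the fixture's x, 120 mm wide along y, centred, top edge 86 mm above the counter): mid-thickness, 12 mm below the top edge, 28 mm to the fixture's +y side of the middle, away from the lever. Take it from above, fingers either side along x. On the foot a bolt head 14 mm wide, 6 mm high stands 50 mm behind the face at y = +45 mm.
- fence_face (a point): Centre of the fence's face towards the step, 48 mm above the counter, axes parallel to the fixture's. Its foot, 8 mm thick, reaches 85 mm from the face away from the step. The fence slides only along the fixture's x, friction about 14 N (plus 60 N per m/s), tight or loose alike, and stays where it is left.
- mark_line (a point): Mid-point between two yellow stripes painted on the bed at its two edges, each 4 mm wide and 13 mm long across; the fence face must be level with the middle of the stripes, that is, its x in this frame 0. Axes parallel to the fixture's; lies on the bed, 10 mm above the counter. Between 92 and 112 mm from the step.
- clamp_knob (a point): Middle of the grip of the upright red knob at the end of the clamp lever: 16 mm diameter, its top 14 mm above this point (the point is 54 mm above the counter); its centre turns 58 mm from the hub's axis.
- clamp_hub (a point): On the vertical axis about which the clamp lever turns, level with the knob point. It sits on the fence's foot, 45 mm behind its face and 30 mm to the fixture's -y side of the middle, and moves along with the fence.
- clamp (a joint): Angle of the clamp lever, rad: 0 the lever points along the fixture's +x (loose); grows clockwise seen from above to 1.4 at its stop, where it points nearly along the fixture's -y (tight). Friction torque about 0.12 N m; it stays where it is left.
- housing_center (a point): Centre of the loose dull aluminium housing, a block 84 (its x) x 96 (its y) x 56 mm (its z, up at the start), 0.4 to 0.8 kg, on the deck, turned up to 0.25 rad from the fixture. Its +x face looks to the edge; the blue round port is on its -x face. Done, its +x points straight down, it stands 84 mm tall and 56 mm deep, its old top against the fence.
- panel: Loose green rocker switch panel 90 x 60 mm, 36 mm high, on the counter; leave alone. Origin under its middle.
- fuse: Loose cream ceramic fuse holder 62 x 30 mm, 32 mm high, on the counter; leave alone. Origin under its middle.
- probe: Loose blue speed probe standing upright in a 50 x 50 mm steel foot, 119 mm high, on the counter; leave alone. Origin under its middle.
- bearing: Loose steel roller bearing, 62 mm diameter, 20 mm high, flat on the counter; leave alone. Origin under its middle.

How it is judged:
On the way, in this order (a step that is already met when the one before it is completed fails the run):
1. the fence's face is level with the stripes (5 mm) (x of fence_face in the frame of mark_line between -0.005 and 0.005 m), for 0.2 s.
2. the clamp lever is swung tight with the fence on its mark (all of step 1 and value of joint clamp above 1.15 rad), for 0.2 s.
3. the housing has tumbled onto its next face on the bed (angle between housing_center's own x axis and vertical above 3.04 rad and z of housing_center in the frame of fixture below 0.058 m), for 0.2 s.
At the end, for the whole second after the job is handed in: Fence face within 5 mm of the stripes' middle, lever past 1.15 rad; housing standing on the bed port up (0.1 rad), within 6 mm of the fence, square within 0.09 rad, within 30 mm of the fence's middle; panel, fuse holder, probe and bearing within 15 mm of their starts, probe upright (all of step 2 and all of step 3 and z of housing_center in the frame of fixture above 0.046 m and x of housing_center in the frame of fence_face between -0.034 and -0.024 m and y of housing_center in the frame of fence_face between -0.03 and 0.03 m and angle between the y axis of housing_center and the y axis of fixture, either way round below 0.09 rad and distance of each of panel, fuse, probe, bearing from where it was at the start of the episode below 0.015 m and angle between probe's own z axis and vertical below 0.2 rad); the robot touches nothing.
It fails at once if the housing is carried through the air (its centre more than 120 mm above the counter) (height (world z) of housing_center above 0.12 m).
It fails at once if the switch panel is disturbed (moved over 15 mm) (distance of panel from where it was at the start of the episode above 0.015 m).
It fails at once if the fuse holder is disturbed (moved over 15 mm) (distance of fuse from where it was at the start of the episode above 0.015 m).
It fails at once if the speed probe is disturbed (moved over 15 mm) (distance of probe from where it was at the start of the episode above 0.015 m).
It fails at once if the bearing is disturbed (moved over 15 mm) (distance of bearing from where it was at the start of the episode above 0.015 m).
It also fails if it takes over 70 s, if anything falls off the work surface, if the arm or the gripper's body presses on something with over 40 N, if the wrist force passes 120 N, or if a joint passes its speed limit or range.

## Working session

There is one attempt and no reset: what is moved stays moved. The work goes in short steps, Python scripts to look and compute and a shell command to move; the robot and the scene stay as the last step left them, time stands still between calls to the robot, and variables do not carry over. Pictures are saved under pics/ and viewed, on a budget of 10 in all, crops included, one or two more only if the job needs it, and the job is handed in when it is done.

```bash
mkdir -p pics
cat > h.py <<'E'
import numpy as np, cv2
from workcell import bot
from scipy.spatial.transform import Rotation as R
def snap(n,f):
    c=bot.camera(n); cv2.imwrite('pics/'+f+'.png',cv2.cvtColor(c['pixels'],cv2.COLOR_RGB2BGR))
    np.savez('pics/'+f+'.npz',**{k:np.array(v) for k,v in c.items()}); return c
def load(f): return dict(np.load('pics/'+f+'.npz'))
def K(c): return np.array([[c['fx'],0,c['cx']],[0,c['fy'],c['cy']],[0,0,1.]],float)
def ray(c,uv,z):
    Rm=cv2.Rodrigues(np.array(c['rvec'],float))[0]; t=np.array(c['tvec'],float).ravel()
    o=-Rm.T@t; d=Rm.T@np.linalg.inv(K(c))@np.array([uv[0],uv[1],1.]); return o+d*(z-o[2])/d[2]
def proj(c,p): return cv2.projectPoints(np.array(p,float).reshape(-1,3),np.array(c['rvec'],float),np.array(c['tvec'],float),K(c),None)[0].reshape(-1,2)
def crop(f,x0,y0,x1,y1,s,o): 
    i=cv2.imread('pics/'+f+'.png')[y0:y1,x0:x1]; cv2.imwrite('pics/'+o+'.png',cv2.resize(i,None,fx=s,fy=s,interpolation=cv2.INTER_CUBIC))
E
python3 - <<'E'
from h import *
snap('scene','a');snap('side','b')
for f in 'ab':
    c=load(f);Rm=cv2.Rodrigues(c['rvec'])[0];print(-Rm.T@c['tvec'],c['fx'])
o=bot.get_obs();print(o, bot.grasp_offset)
E
```

```text
[0.71846922 0.33486833 0.65129411] 416.6329747350837
[0.53314461 0.49849985 0.65027807] 432.9446950909641
{'clock': 0.1, 'joint_pos': array([-1.26099306e+00,  2.41359638e-01,  3.87068815e-03,  1.33519210e+00,
        8.08241830e-06,  1.57078951e+00]), 'joint_vel': array([-0.00048422, -0.00142509,  0.00357258, -0.00162428,  0.00080708,
       -0.00131721]), 'tau': array([-1.51537497e-03, -3.73137403e+01,  2.53010112e+01,  1.08386434e-02,
       -1.68885090e-04, -7.12152257e-07]), 'eef_pos': array([ 0.15226816, -0.47566553,  0.23049546]), 'tool_rot': array([ 9.88025748e-01,  1.54286207e-01, -1.41394269e-04, -9.31702217e-04]), 'ft_force': array([ 0.54529754, -0.0047695 , -0.42574232]), 'ft_torque': array([0.01353243, 0.03040171, 0.04729083]), 'grip_width': 0.08548988431157785} 0.0187
```

View pics/a.png

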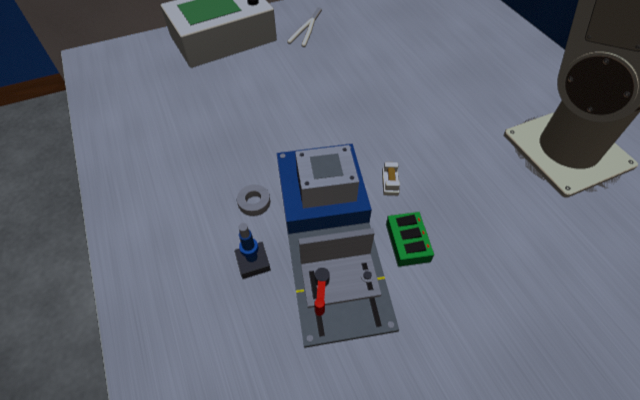

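View pics/b.png

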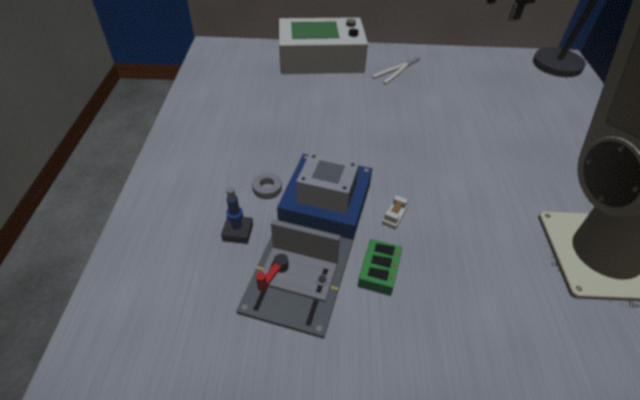

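The scene view shows the fixture (deck ≈ (320,185), bed ≈ (345,285)), the fence near the step, and the lever pointing along the bed. I'll enlarge both views.

Run:
```python
from h import *
crop('a',235,140,435,345,3,'a1'); crop('b',225,145,405,335,3,'b1')
a=cv2.imread('pics/a1.png');b=cv2.imread('pics/b1.png')
print(a.shape,b.shape)
```

```text
(615, 600, 3) (570, 540, 3)
```

View pics/a1.png

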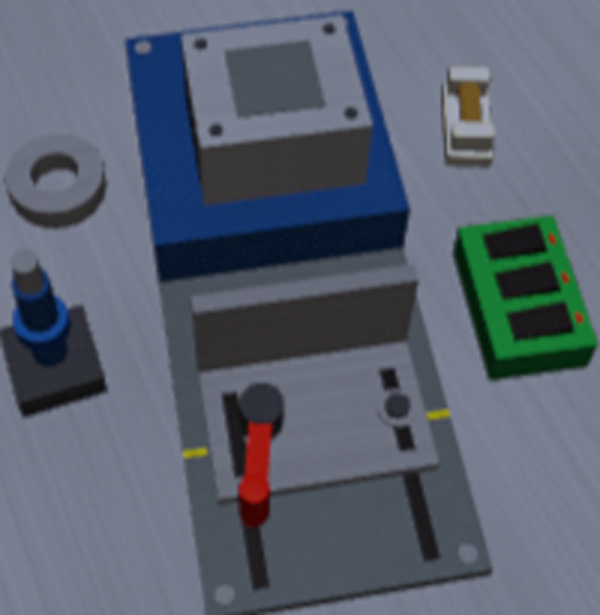

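View pics/b1.png

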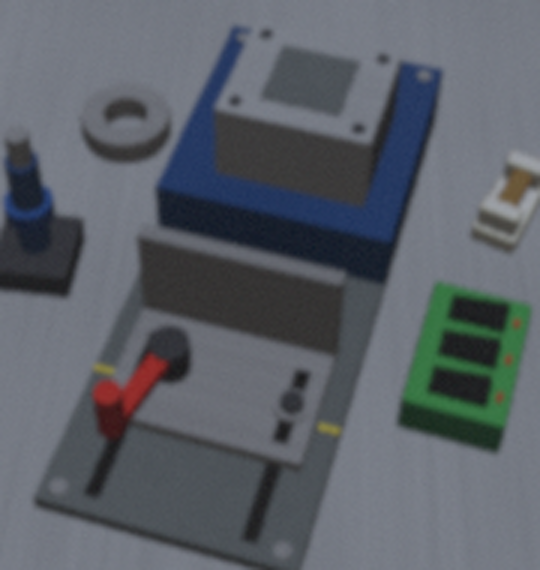

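```bash
cat > fit.py <<'E'
from h import *
from scipy.optimize import least_squares
O={'a':(235,140),'b':(225,145)}
def px(f,u): return (np.array(u)+.5)/3-.5+O[f]
C={f:load(f) for f in 'ab'}
def T(p,q,z): # planar pose, local pts
    c,s=np.cos(p[2]),np.sin(p[2]); return np.array([p[0]+c*q[0]-s*q[1],p[1]+s*q[0]+c*q[1],z])
fx=[('a',126,39,-160,-75,52),('a',353,12,-160,75,52),('a',408,210,0,75,52),('a',157,247,0,-75,52),('a',163,278,0,-75,10),('a',490,572,200,75,10),
('b',441,70,-160,75,52),('b',388,243,0,75,52),('b',159,187,0,-75,52),('b',160,225,0,-75,10),('b',383,280,0,75,10),('b',37,500,200,-75,10)]
ho=[('a',183,37,-42,-48,108),('a',349,16,-42,48,108),('a',371,127,42,48,108),('a',196,147,42,-48,108),('a',204,202,42,-48,52),('a',364,185,42,48,52),
('b',240,33,-42,-48,108),('b',400,62,-42,48,108),('b',377,140,42,48,108),('b',217,107,42,-48,108),('b',217,170,42,-48,52),('b',362,203,42,48,52)]
def res(p,D): return np.concatenate([proj(C[d[0]],T(p,np.array(d[3:5])/1e3,d[5]/1e3))[0]-px(d[0],d[1:3]) for d in D])
def fit(D,x0):
    r=least_squares(res,x0,args=(D,),loss='soft_l1'); print(np.round(r.x,4),np.round(res(r.x,D).reshape(-1,2),1).tolist()); return r.x
g=ray(C['a'],px('a',(280,230)),.052)
F=fit(fx,[g[0],g[1],np.pi])
F2=fit(fx,[g[0],g[1],np.pi/2])
F=min(F,F2,key=lambda p:np.sum(res(p,fx)**2))
H=fit(ho,[F[0],F[1],F[2]]); 
def loc(P): 
    d=P[:2]-F[:2]; c,s=np.cos(F[2]),np.sin(F[2]); return np.array([c*d[0]+s*d[1],-s*d[0]+c*d[1]])*1e3
print('housing local',loc(H),H[2]-F[2])
for n,f,u,z in [('strL','a',(195,453),10),('strR','a',(438,414),10),('strL','b',(104,370),10),('strR','b',(329,430),10),
 ('fTFL','a',(193,297),86),('fTBL','a',(197,313),86),('fTFR','a',(414,268),86),('fTBR','a',(415,283),86),
 ('fTFL','b',(148,229),86),('fTBL','b',(143,243),86),('fTFR','b',(344,270),86),('fTBR','b',(342,290),86),
 ('foot','a',(220,497),18),('foot','a',(437,464),18),('foot','b',(302,460),18),('knob','a',(254,490),68),('knob','b',(108,388),68)]:
    print(n,f,np.round(loc(ray(C[f],px(f,u),z/1e3)),1))
E
python3 fit.py
```

```text
[ 0.5426 -0.0212  1.3207] [[0.1, -0.4], [0.7, -0.9], [1.7, -0.5], [-0.2, -0.7], [-0.6, 1.7], [2.3, -0.9], [0.2, -0.3], [0.2, -0.3], [-2.0, -0.3], [-1.3, 1.7], [-0.0, 1.7], [-2.3, -0.6]]
[ 0.5426 -0.0212  1.3207] [[0.1, -0.4], [0.7, -0.9], [1.7, -0.5], [-0.2, -0.7], [-0.6, 1.7], [2.3, -0.9], [0.2, -0.3], [0.2, -0.3], [-2.0, -0.3], [-1.3, 1.7], [-0.0, 1.7], [-2.3, -0.6]]
[ 0.5222 -0.0824  1.3061] [[0.0, -1.4], [-1.5, -0.5], [0.9, -0.6], [1.7, -0.2], [0.3, 0.9], [0.9, -0.3], [4.7, -4.3], [0.2, -3.3], [-3.4, 1.3], [-2.0, 0.1], [-1.6, 0.4], [-0.6, 1.5]]
housing local [-64.3335556    4.67768434] -0.014639799060429004
strL a [110.3 -70. ]
strR a [110.1  66.7]
strL b [110.5 -67.4]
strR b [110.6  69.4]
fTFL a [ 57.2 -60.5]
fTBL a [ 67.  -59.8]
fTFR a [59.3 57.4]
fTBR a [68.3 55.7]
fTFL b [ 60.2 -54.3]
fTBL b [ 70.7 -53.4]
fTFR b [55.7 59.4]
fTBR b [69.5 61.8]
foot a [140.5 -60.6]
foot a [141.8  57. ]
foot b [138.3  60.9]
knob a [159.4 -45.4]
knob b [155.8 -42.6]
```

```bash
cat >> h.py <<'E'
FX=np.array([0.5426,-0.0212,1.3207])
def tgt(lx,ly,z,yaw=None,ten=0):
    """local fixture mm target for TCP (z mm world); yaw = desired world angle of tool x, deg. prints tool-axis shift & turn"""
    o=bot.get_obs(); Rt=R.from_quat(o['tool_rot']).as_matrix(); c,s=np.cos(FX[2]),np.sin(FX[2])
    P=np.array([FX[0]+(c*lx-s*ly)/1e3,FX[1]+(s*lx+c*ly)/1e3,z/1e3]); d=Rt.T@(P-o['eef_pos'])
    q=o['eef_pos'][:2]-FX[:2]; print('now loc',np.round([1e3*(c*q[0]+s*q[1]),1e3*(-s*q[0]+c*q[1]),1e3*o['eef_pos'][2]],1),'yaw',round(np.degrees(np.arctan2(Rt[1,0],Rt[0,0])),1),'tilt',np.round(Rt[:2,2],3))
    print('shift tool',np.round(d,4))
    if yaw is not None:
        Rd=np.array([[np.cos(np.radians(yaw)),np.sin(np.radians(yaw)),0],[np.sin(np.radians(yaw)),-np.cos(np.radians(yaw)),0],[0,0,-1]])
        print('turn',np.round(R.from_matrix(Rt.T@Rd).as_rotvec(degrees=True),1))
    print('F',np.round(o['ft_force'],1),'q',np.round(o['joint_pos'],2),'w',round(o['grip_width'],4),'t',o['clock'])
E
python3 -m jog '[[[0.0473,-0.0347,-0.005,0,0,0],[0.0473,-0.0347,-0.005,0,0,0],[0.0473,-0.0347,-0.005,0,0,0],[0.0473,-0.0347,-0.005,0,0,0],[0.0473,-0.0347,-0.005,0,0,0],[0.0473,-0.0347,-0.005,0,0,0],[0.0473,-0.0347,-0.005,0,0,0],[0.0473,-0.0347,0,0,0,0],[0.0473,-0.0347,0,0,0,0],[0.0473,-0.0347,0,0,0,0],[0.0473,-0.0347,0,0,0,0],[0,0,0,0,0,10]]]' 0.04
python3 - <<'E'
from h import *
tgt(62,28,270,165.7); tgt(62,28,270,-14.3)
E
```

```text
clock: 1.6
eef_pos: [0.5429, 0.0621, 0.262]
tool_rot: [0.998, 0.063, -0.002, -0.002]
ft_force: [-0.6, 0.2, -0.5]
grip_width: 0.0399
now loc [ 80.8  20.4 262. ] yaw 7.2 tilt [-0.005  0.004]
shift tool [-0.0141  0.0147 -0.008 ]
turn [  -0.4   -0.3 -158.5]
F [-0.6  0.2 -0.5] q [0.11 0.33 0.2  1.45 0.   3.13] w 0.0399 t 1.6
now loc [ 80.8  20.4 262. ] yaw 7.2 tilt [-0.005  0.004]
shift tool [-0.0141  0.0147 -0.008 ]
turn [-0.2  0.3 21.5]
F [-0.6  0.2 -0.5] q [0.11 0.33 0.2  1.45 0.   3.13] w 0.0399 t 1.6
```

```bash
python3 -m jog '[[[0,0,0,0,0,-10.6],[0,0,0,0,0,-10.6],[0,0,0,0,0,-10.6],[0,0,0,0,0,-10.6],[0,0,0,0,0,-10.6],[0,0,0,0,0,-10.6],[0,0,0,0,0,-10.6],[0,0,0,0,0,-10.6],[0,0,0,0,0,-10.6],[0,0,0,0,0,-10.6],[0,0,0,0,0,-10.6],[0,0,0,0,0,-10.6]]]'
python3 -m jog '[[[0,0,0,0,0,-10.6],[0,0,0,0,0,-10.6],[0,0,0,0,0,-10.6],[0,0,0,0,0,-7],[0,0,0,0,0,0]]]'
python3 - <<'E'
from h import *
tgt(62,28,270,165.7)
c=snap('wrist','w1'); Rm=cv2.Rodrigues(c['rvec'])[0];print(-Rm.T@c['tvec'],Rm[2],c['fx'])
E
```

```text
clock: 3.1
eef_pos: [0.5391, 0.0638, 0.2531]
tool_rot: [0.372, 0.928, -0.003, -0.011]
ft_force: [0.5, -0.3, -0.5]
grip_width: 0.0399
clock: 3.72
eef_pos: [0.5374, 0.0636, 0.2499]
tool_rot: [0.037, 0.999, 0.0, -0.015]
ft_force: [-1.0, 0.1, -0.0]
grip_width: 0.0396
now loc [ 80.9  26.  249.9] yaw 175.7 tilt [-0.03   0.001]
shift tool [ 0.0058 -0.0182 -0.0199]
turn [-0.2 -1.7 10. ]
F [-1.   0.1 -0. ] q [0.12 0.34 0.19 1.45 0.   0.19] w 0.0396 t 3.725
[0.47002177 0.06862233 0.39344644] [ 0.24764324 -0.01994143 -0.96864605] 318.3680858480321
```

View pics/w1.png

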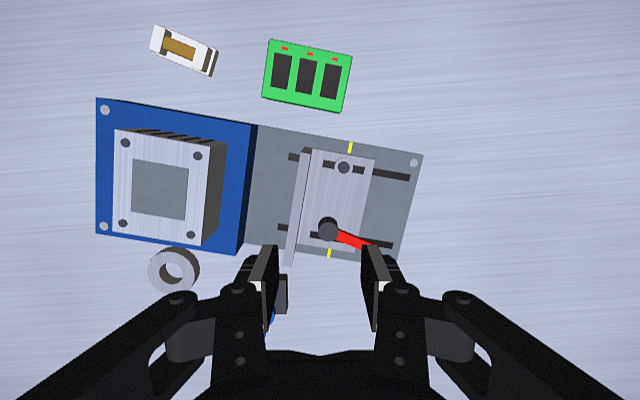

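```bash
cat > fit2.py <<'E'
import fit as f
from h import *
f.C['w']=load('w1'); f.px_old=f.px
f.px=lambda n,u: np.array(u,float) if n=='w' else f.px_old(n,u)
fw=[('w',97,98,-160,75,52),('w',97,233,-160,-75,52),('w',257,124,0,75,52),('w',236,255,0,-75,52),('w',423,154,200,75,10)]
hw=[('w',115,129,-42,48,108),('w',212,143,42,48,108),('w',199,246,42,-48,108),('w',112,232,-42,-48,108)]
print('---');A=f.fit(fw,f.F); B=f.fit(fw+f.fx,f.F); f.F=B
for hh in (hw,hw+[d for d in f.ho if (d[1],d[2])!=(240,33)]):
    H=f.fit(hh,f.H);print(f.loc(H),H[2]-f.F[2])
for n,u,z in [('sR',(350,147),10),('sL',(329,254),10),('ftop',(303,149),86),('ftop2',(312,150),86),('fb',(285,265),86),('fb2',(294,265),86),('bolt',(344,167),24),('footR',(375,158),18),('probe',(283,295),10)]: print(n,np.round(f.loc(ray(f.C['w'],u,z/1e3)),1))
for n,u in [('sL',(195,453)),('sR',(438,414))]: print(n,f.loc(ray(f.C['a'],f.px('a',u),.01)))
for n,u in [('pr',(98,385)),('pr',(22,412)),('panel',(490,375))]: print(n,f.loc(ray(f.C['a'],f.px('a',u),.0)))
E
python3 fit2.py | sed '1,/---/d'
```

```text
[ 0.5407 -0.02    1.323 ] [[-0.1, -1.5], [-0.4, 0.2], [-4.4, 0.4], [0.8, 0.9], [3.0, -0.1]]
[ 0.5416 -0.0206  1.3231] [[-0.5, -0.6], [-0.7, 1.0], [-4.9, 1.3], [0.4, 1.7], [2.5, 0.7], [0.5, -0.3], [1.1, -0.9], [2.4, -0.5], [0.5, -0.5], [0.0, 1.8], [3.3, -1.0], [0.5, -0.2], [0.8, -0.2], [-1.6, 0.0], [-0.9, 2.0], [0.5, 1.9], [-1.5, -0.1]]
[ 0.5201 -0.0823  1.3132] [[-0.2, -0.4], [-1.3, 3.4], [1.8, 0.0], [0.2, -1.2]]
[-65.0935396    5.68320873] -0.00987925232923148
[ 0.5208 -0.0826  1.305 ] [[0.2, 0.1], [-1.0, 4.7], [1.2, 1.0], [-0.3, -0.9], [0.7, -1.7], [-0.8, -0.8], [1.6, -0.9], [2.4, -0.6], [0.9, 0.5], [1.5, -0.6], [0.9, -3.3], [-2.7, 1.3], [-1.3, 0.1], [-0.9, 0.3], [0.1, 1.4]]
[-65.15357694   4.96520715] -0.01810395016071653
sR [109.3  68.3]
sL [109.4 -70.9]
ftop [57.4 63.2]
ftop2 [66.1 63.8]
fb [ 58.2 -59. ]
fb2 [ 67.5 -57.3]
bolt [105.5  45.4]
footR [139.9  61.3]
probe [  59.3 -139.9]
sL [109.82818278 -71.39303661]
sR [109.95479286  65.32185788]
pr [  54.84556306 -120.19111499]
pr [  64.34313995 -164.17524407]
panel [ 86.97074399 103.41875429]
```

```bash
sed -i 's/^FX=.*/FX=np.array([0.5415,-0.0206,1.323])/' h.py; python3 -m jog '[[[0,0,0,0,-1.7,10],[0,0,0,0,0,0]]]'
python3 - <<'E'
from h import *
tgt(62,28,140,165.8)
E
```

```text
clock: 4.03
eef_pos: [0.5372, 0.0635, 0.2493]
tool_rot: [0.128, 0.992, -0.002, -0.0]
ft_force: [-0.0, -0.4, -0.1]
grip_width: 0.04
now loc [ 80.5  24.8 249.3] yaw 165.3 tilt [-0.001 -0.004]
shift tool [ 0.003  -0.0181  0.1094]
turn [-0.2 -0.  -0.5]
F [-0.  -0.4 -0.1] q [ 0.12  0.32  0.16  1.41 -0.    0.38] w 0.04 t 4.025
```

```bash
python3 -m jog '[[[0.003,-0.018,0.03,0,0,0],[0,0,0.04,0,0,0],[0,0,0.04,0,0,0],[0,0,0,0,0,0]]]'
python3 - <<'E'
from h import *
tgt(62,28,56,165.8)
snap('wrist','w2'); c=load('w2'); im=cv2.imread('pics/w2.png')
for p in ([57,60],[57,-60],[67,60],[67,-60]):
    a=FX[2]; q=[FX[0]+(np.cos(a)*p[0]-np.sin(a)*p[1])/1e3,FX[1]+(np.sin(a)*p[0]+np.cos(a)*p[1])/1e3,.086]
    u=proj(c,q)[0]; print(u); cv2.circle(im,(int(u[0]),int(u[1])),3,(0,0,255),1)
cv2.imwrite('pics/w2m.png',im)
E
```

```text
clock: 4.53
eef_pos: [0.5306, 0.046, 0.1377]
tool_rot: [0.124, 0.992, -0.002, 0.0]
ft_force: [-0.2, -0.2, 0.9]
grip_width: 0.0399
now loc [ 61.9  26.9 137.7] yaw 165.8 tilt [ 0.    -0.003]
shift tool [0.0011 0.0004 0.0817]
turn [-0.2  0.1 -0. ]
F [-0.2 -0.2  0.9] q [ 0.09  0.36 -0.08  1.13 -0.    0.34] w 0.0399 t 4.525
[312.46280462 176.3727268 ]
[313.54217182 339.9629116 ]
[328.67817254 176.37894865]
[327.40126257 339.99615357]
```

View pics/w2m.png

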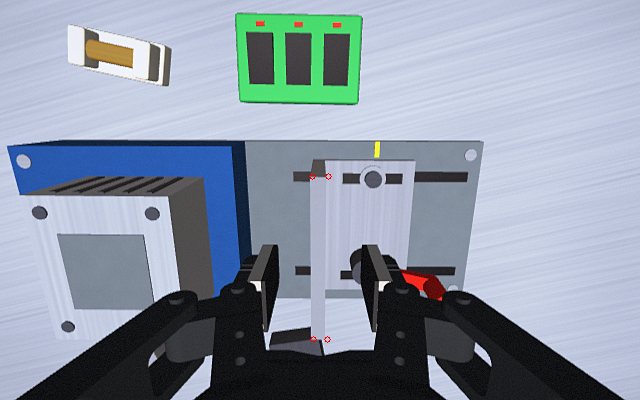

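The fence plate (columns 311–326, rows 177–340) lies between the fingers, on my predicted corners. I'll descend and grip it.

```bash
python3 -m jog '[[[0.001,0,0.04,0,0,0],[0,0,0.035,0,0,0],[0,0,0.006,0,0,0],[0,0,0,0,0,0]]]'; python3 -m jog '[[[0,0,0,0,0,0],[0,0,0,0,0,0],[0,0,0,0,0,0],[0,0,0,0,0,0],[0,0,0,0,0,0],[0,0,0,0,0,0]]]' 0
python3 - <<'E'
from h import *
tgt(114.5,28,56,165.8)
E
```

```text
clock: 5.08
eef_pos: [0.5406, 0.0472, 0.0668]
tool_rot: [0.123, 0.992, 0.001, 0.011]
ft_force: [-0.5, -0.3, -0.5]
grip_width: 0.04
clock: 5.82
eef_pos: [0.5413, 0.0434, 0.0694]
tool_rot: [0.124, 0.992, -0.003, 0.012]
ft_force: [1.3, -0.6, -6.5]
grip_width: 0.0084
now loc [62.  15.9 69.4] yaw 165.8 tilt [ 0.023 -0.009]
shift tool [0.0125 0.0525 0.013 ]
turn [-0.2  1.4 -0. ]
F [ 1.3 -0.6 -6.5] q [ 0.09  0.43 -0.17  0.95 -0.01  0.33] w 0.0084 t 5.825
```

```bash
python3 -m jog '[[[0,0,0,0,0,0],[0,0,0,0,0,0],[0.006,0,0.006,0,1.4,0],[0.006,0,0.006,0,0,0],[0,0,0,0,0,0]]]' 0.04
python3 - <<'E'
from h import *
tgt(62,28,56,165.8)
E
```

```text
clock: 6.45
eef_pos: [0.531, 0.0474, 0.0595]
tool_rot: [0.123, 0.992, -0.001, 0.001]
ft_force: [0.2, 0.8, 0.0]
grip_width: 0.0399
now loc [63.3 26.8 59.5] yaw 165.8 tilt [ 0.003 -0.002]
shift tool [ 0.0012 -0.0013  0.0035]
turn [-0.   0.2  0. ]
F [0.2 0.8 0. ] q [ 0.09  0.44 -0.19  0.94 -0.    0.34] w 0.0399 t 6.45
```

```bash
python3 -m jog '[[[0.001,-0.001,0.0035,0,0,0],[0,0,0,0,0,0]]]' 0.04;  python3 -m jog '[[[0,0,0,0,0,0],[0,0,0,0,0,0],[0,0,0,0,0,0],[0,0,0,0,0,0],[0,0,0,0,0,0]]]' 0
python3 - <<'E'
from h import *
tgt(114.5,28,56,165.8)
E
```

```text
clock: 6.7
eef_pos: [0.5296, 0.0466, 0.0556]
tool_rot: [0.123, 0.992, -0.001, 0.001]
ft_force: [0.3, 0.5, -0.2]
grip_width: 0.0402
clock: 7.32
eef_pos: [0.5297, 0.0464, 0.0559]
tool_rot: [0.124, 0.992, -0.001, 0.002]
ft_force: [-0.4, 1.4, 0.0]
grip_width: 0.0086
now loc [62.  27.9 55.9] yaw 165.8 tilt [ 0.003 -0.002]
shift tool [ 0.0002  0.0525 -0.0002]
turn [-0.1  0.2 -0. ]
F [-0.4  1.4  0. ] q [ 0.09  0.44 -0.19  0.93 -0.    0.34] w 0.0086 t 7.325
```

```bash
python3 -m jog '[[[0,0.005,0,0,0,0],[0,0.005,0,0,0,0],[0,0.005,0,0,0,0],[0,0.005,0,0,0,0],[0,0.005,0,0,0,0],[0,0.005,0,0,0,0],[0,0.005,0,0,0,0],[0,0.005,0,0,0,0],[0,0.005,0,0,0,0],[0,0.004,0,0,0,0],[0,0,0,0,0,0]]]'
python3 - <<'E'
from h import *
tgt(114.5,28,56,165.8); snap('wrist','w3');snap('scene','a3');snap('side','b3')
E
```

```text
clock: 8.7
eef_pos: [0.5326, 0.058, 0.0561]
tool_rot: [0.135, 0.99, -0.031, -0.004]
ft_force: [-0.1, -1.5, -2.6]
grip_width: 0.0092
now loc [74.  27.9 56.1] yaw 164.5 tilt [-0.015 -0.061]
shift tool [ 0.001   0.0404 -0.0024]
turn [-3.6  0.  -1.3]
F [-0.1 -1.5 -2.6] q [ 0.14  0.47 -0.15  0.97 -0.06  0.41] w 0.0092 t 8.7
```

View pics/w3.png

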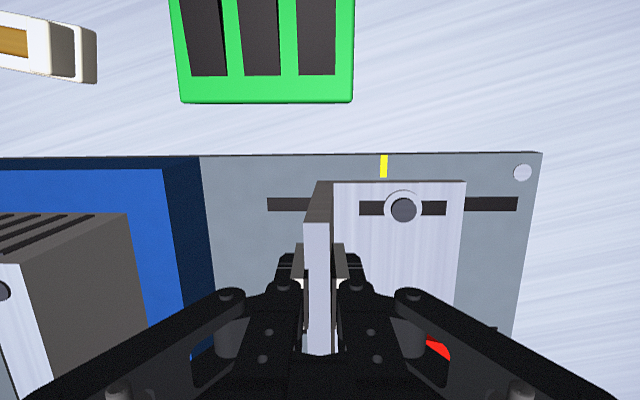

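The fence only moved 12 mm because each small row undershoots, and the tool has tilted by 3.6°. I'll use bigger steps and correct the tilt.

```bash
python3 -m jog '[[[0,0.010,0,-3.5,0,-1],[0,0.012,0,-2,0,0],[0,0.012,0,-2,0,0],[0,0,0,0,0,0]]]'
python3 - <<'E'
from h import *
tgt(114.5,28,56,165.8)
E
```

```text
clock: 9.35
eef_pos: [0.537, 0.0747, 0.056]
tool_rot: [0.129, 0.991, 0.015, 0.004]
ft_force: [2.6, 12.2, -4.3]
grip_width: 0.0091
now loc [91.3 27.8 56. ] yaw 165.1 tilt [0.012 0.03 ]
shift tool [0.0005 0.0232 0.0007]
turn [ 1.8  0.2 -0.7]
F [ 2.6 12.2 -4.3] q [ 0.12  0.45 -0.18  0.93  0.03  0.38] w 0.0091 t 9.35
```

```bash
python3 -m jog '[[[0,0.012,0,0,0,-0.5],[0,0.012,0,-1,0,0],[0,0.012,0,-1,0,0],[0,0,0,0,0,0]]]'
python3 - <<'E'
from h import *
tgt(114.5,28,56,165.8)
E
```

```text
clock: 9.85
eef_pos: [0.5415, 0.0922, 0.0559]
tool_rot: [0.129, 0.992, 0.01, 0.005]
ft_force: [2.1, 10.1, -2.0]
grip_width: 0.0091
now loc [109.4  27.7  55.9] yaw 165.2 tilt [0.012 0.019]
shift tool [0.0004 0.0051 0.0001]
turn [ 1.2  0.4 -0.6]
F [ 2.1 10.1 -2. ] q [ 0.16  0.46 -0.16  0.94  0.02  0.42] w 0.0091 t 9.85
```

```bash
python3 -m jog '[[[0,0.009,0,1,0,-0.5],[0,0.004,0,0.5,0,0],[0,0,0,0,0,0]]]'
python3 - <<'E'
from h import *
tgt(114.5,28,56,165.8); snap('scene','a4');snap('side','b4')
crop('a4',275,215,415,345,3,'a4c');crop('b4',225,215,360,335,3,'b4c')
a=cv2.imread('pics/a4c.png');b=cv2.imread('pics/b4c.png')
h=max(a.shape[0],b.shape[0]); z=np.zeros((h,a.shape[1]+b.shape[1],3),np.uint8);z[:a.shape[0],:a.shape[1]]=a;z[:b.shape[0],a.shape[1]:]=b
z=z[:, :];print(z.shape);cv2.imwrite('pics/c4.png',cv2.resize(z,None,fx=.96,fy=.96) if z.shape[1]>800 else z)
E
```

```text
clock: 10.22
eef_pos: [0.5428, 0.0975, 0.0559]
tool_rot: [0.127, 0.992, -0.012, 0.002]
ft_force: [-0.9, -4.4, 0.2]
grip_width: 0.0088
now loc [114.8  27.7  55.9] yaw 165.4 tilt [ 0.    -0.024]
shift tool [ 0.0003 -0.0003 -0.0001]
turn [-1.3  0.4 -0.4]
F [-0.9 -4.4  0.2] q [ 0.19  0.48 -0.13  0.97 -0.02  0.45] w 0.0088 t 10.225
(390, 825, 3)
```

View pics/c4.png

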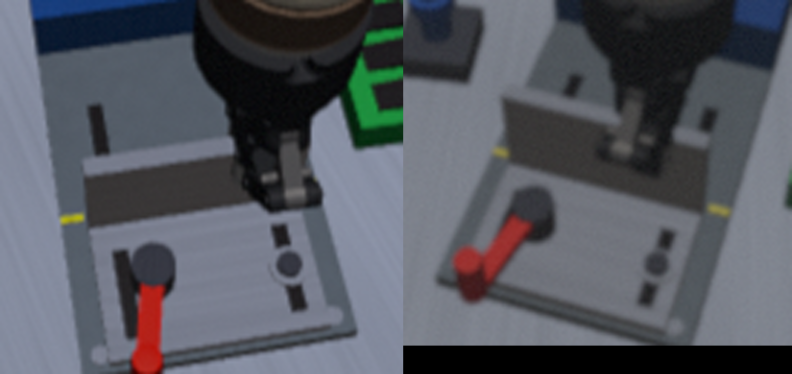

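```bash
python3 -m jog '[[[0,0,0,0,0,0],[0,0,0,0,0,0],[0,0,0,0,0,0],[0,0,-0.02,0,0,0],[0,0,-0.03,0,0,0],[0,0.01,-0.03,0,0,10],[0,0.01,-0.03,0,0,10],[0,0.01,0,0,0,10],[0,0.01,0,0,0,10],[0,0,0,0,0,0]]]' 0.035
python3 - <<'E'
from h import *
tgt(232,-23,120,120.8)
E
```

```text
clock: 11.58
eef_pos: [0.5635, 0.14, 0.1691]
tool_rot: [0.466, 0.885, -0.008, 0.005]
ft_force: [-0.1, -0.1, -0.1]
grip_width: 0.0346
now loc [161.1  18.1 169.1] yaw 124.4 tilt [ 0.002 -0.019]
shift tool [0.0169 0.0808 0.0482]
turn [-0.5  1.   3.6]
F [-0.1 -0.1 -0.1] q [ 0.25  0.43  0.12  1.26 -0.02  1.22] w 0.0346 t 11.575
```

```bash
python3 -m jog '[[[0.0045,0.02,0.006,0,0,3],[0.0045,0.02,0.006,0,0,0],[0.0045,0.02,0.006,0,0,0],[0.0045,0.02,0.006,0,0,0],[0,0,0.012,0,0,0],[0,0,0.012,0,0,0],[0,0,0,0,0,0]]]' 0
python3 - <<'E'
from h import *
tgt(232,-23,50,120.8)
E
```

```text
clock: 12.45
eef_pos: [0.6189, 0.1961, 0.1161]
tool_rot: [0.483, 0.876, -0.01, 0.003]
ft_force: [-0.4, -0.3, -0.8]
grip_width: -0.0002
now loc [229.1 -21.9 116.1] yaw 122.3 tilt [-0.004 -0.021]
shift tool [0.0022 0.0039 0.066 ]
turn [-0.8  0.9  1.5]
F [-0.4 -0.3 -0.8] q [ 0.32  0.61  0.27  1.24 -0.02  1.32] w -0.0002 t 12.45
```

```bash
python3 -m jog '[[[0.002,0.004,0.015,-0.8,0.9,1.5],[0,0,0.017,0,0,0],[0,0,0.017,0,0,0],[0,0,0.015,0,0,0],[0,0,0,0,0,0]]]' 0
python3 - <<'E'
from h import *
tgt(232,-23,50,120.8); snap('side','b5'); crop('b5',195,195,345,345,4,'b5c')
E
```

```text
clock: 13.08
eef_pos: [0.6201, 0.198, 0.0497]
tool_rot: [0.494, 0.869, -0.0, -0.0]
ft_force: [0.8, -0.4, -0.4]
grip_width: 0.0002
now loc [231.2 -22.6  49.7] yaw 120.8 tilt [-0.    -0.001]
shift tool [ 0.0003  0.0009 -0.0003]
turn [-0.  0. -0.]
F [ 0.8 -0.4 -0.4] q [ 0.31  0.66  0.17  1.08 -0.    1.34] w 0.0002 t 13.075
```

View pics/b5c.png

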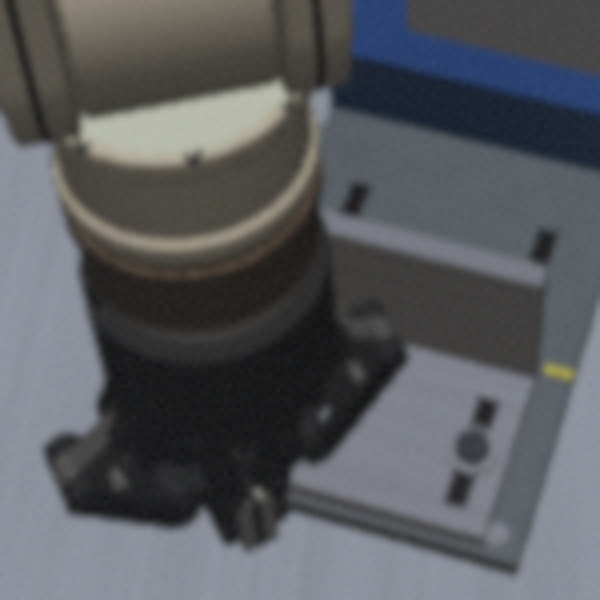

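```bash
python3 -m jog '[[[-0.012,0.001,0,0,0,0],[-0.01,0.004,0,0,0,0],[-0.01,0.004,0,0,0,0],[-0.009,0,0,0,0,0],[-0.009,0,0,0,0,0],[-0.009,-0.002,0,0,0,0],[-0.009,-0.002,0,0,0,0],[0,0,0,0,0,0]]]' 0
python3 - <<'E'
from h import *
tgt(185,-73,50,120.8)
E
```

```text
clock: 14.12
eef_pos: [0.6636, 0.1396, 0.0522]
tool_rot: [0.494, 0.87, 0.002, 0.001]
ft_force: [0.8, 0.1, 0.5]
grip_width: 0.0
now loc [185.2 -79.1  52.2] yaw 120.8 tilt [0.003 0.003]
shift tool [ 0.0041 -0.0045  0.0022]
turn [ 0.2 -0.   0. ]
F [0.8 0.1 0.5] q [0.21 0.7  0.26 1.13 0.   1.24] w 0.0 t 14.125
```

```bash
python3 -m jog '[[[0.008,0,0,0,0,0],[0,0,-0.02,0,0,0],[0,0,-0.03,0,0,0],[0,0,-0.03,0,0,0],[0,-0.03,-0.03,0,0,0],[0,-0.04,-0.03,0,0,9],[0,-0.04,0,0,0,9],[0,0,0,0,0,9],[0,0,0,0,0,9],[0,0,0,0,0,9],[0,0,0,0,0,0]]]' 0.05
python3 - <<'E'
from h import *
tgt(-140,4,160,75.8); snap('wrist','w6'); snap('scene','a6')
E
```

```text
clock: 15.5
eef_pos: [0.5559, 0.095, 0.1986]
tool_rot: [0.795, 0.606, 0.001, 0.006]
ft_force: [-0.8, -1.2, 0.2]
grip_width: 0.0502
now loc [115.6  14.4 198.6] yaw 74.6 tilt [ 0.009 -0.008]
shift tool [-0.2552  0.0152  0.0402]
turn [ 0.6  0.3 -1.2]
F [-0.8 -1.2  0.2] q [ 0.17  0.38  0.11  1.3  -0.01  2.01] w 0.0502 t 15.5
```

View pics/w6.png

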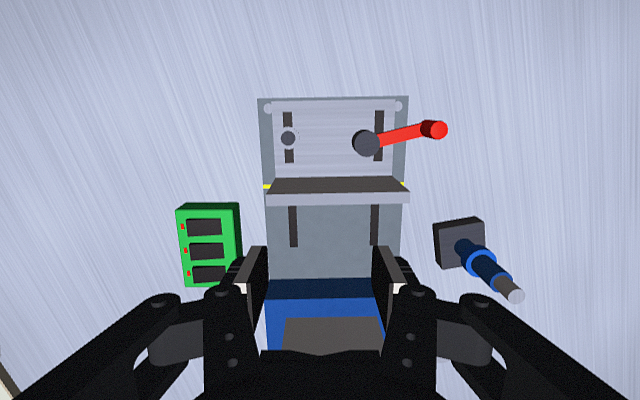

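Run:
```python
from h import *
c=load('w6')
def loc(P): d=P[:2]-FX[:2]; a=FX[2]; return np.array([np.cos(a)*d[0]+np.sin(a)*d[1],-np.sin(a)*d[0]+np.cos(a)*d[1]])*1e3
for n,u,z in [('knobtop',(439,130),68),('stripeL',(267,186),10),('stripeR',(404,184),10),('faceTopL',(265,204),86),('faceTopR',(411,203),86),('backTopL',(267,193),86),('backTopR',(409,192),86),('bolt',(288,138),24),('bedend',(257,98),10),('step',(265,299),52)]: print(n,np.round(loc(ray(c,u,z/1e3)),1))
```

```text
knobtop [167.5 -86.7]
stripeL [109.   69.6]
stripeR [107.9 -76. ]
faceTopL [111.6  59.9]
faceTopR [109.7 -61.6]
backTopL [121.   57.6]
backTopR [119.2 -59.4]
bolt [159.8  43.7]
bedend [197.9  73.5]
step [-0.7 72.8]
```

```bash
python3 -m jog '[[[-0.04,0.002,0,0,0,-1.2],[-0.04,0.002,0,0,0,0],[-0.04,0.002,0,0,0,0],[-0.04,0.002,0,0,0,0],[-0.04,0.002,0,0,0,0],[-0.04,0.002,0,0,0,0],[-0.015,0.002,0,0,0,0],[0,0,0,0,0,0]]]' 0.05
python3 - <<'E'
from h import *
tgt(-140,4,65,75.8)
E
```

```text
clock: 16.6
eef_pos: [0.5084, -0.1617, 0.1998]
tool_rot: [0.782, 0.623, 0.001, 0.007]
ft_force: [0.3, 0.5, 0.5]
grip_width: 0.0501
now loc [-144.9   -2.5  199.8] yaw 77.0 tilt [ 0.01 -0.01]
shift tool [ 0.006  -0.008   0.1347]
turn [0.7 0.4 1.2]
F [0.3 0.5 0.5] q [-0.3   0.31  0.02  1.27 -0.01  1.49] w 0.0501 t 16.6
```

```bash
python3 -m jog '[[[0.006,-0.008,0.02,0.7,0.4,1.2],[0,0,0.025,0,0,0],[0,0,0.025,0,0,0],[0,0,0.025,0,0,0],[0,0,0.02,0,0,0],[0,0,0.015,0,0,0],[0,0,0,0,0,0]]]' 0.05
python3 - <<'E'
from h import *
tgt(-118,4,65,75.8)
E
```

```text
clock: 17.48
eef_pos: [0.5055, -0.1445, 0.0665]
tool_rot: [0.784, 0.621, 0.002, -0.0]
ft_force: [0.6, 0.5, -0.6]
grip_width: 0.0498
now loc [-128.9    4.5   66.5] yaw 76.8 tilt [0.002 0.003]
shift tool [0.0109 0.0007 0.0016]
turn [ 0.1 -0.2  1. ]
F [ 0.6  0.5 -0.6] q [-0.28  0.42 -0.2   0.95  0.    1.52] w 0.0498 t 17.475
```

```bash
python3 -m jog '[[[0.008,0,0,0,0,1],[0.008,0,0,0,0,0],[0.008,0,0,0,0,0],[0.008,0,0,0,0,0],[0.008,0,0,0,0,0],[0.008,0,0,0,0,0],[0,0,0,0,0,0]]]' 0.05
python3 - <<'E'
from h import *
tgt(-60,4,65,75.8)
E
```

```text
clock: 18.35
eef_pos: [0.5197, -0.0951, 0.0691]
tool_rot: [0.789, 0.614, 0.002, 0.002]
ft_force: [0.5, 0.9, 0.8]
grip_width: 0.0499
now loc [-77.6   2.9  69.1] yaw 75.7 tilt [0.006 0.   ]
shift tool [ 0.0176 -0.0011  0.0041]
turn [ 0.3 -0.1 -0.1]
F [0.5 0.9 0.8] q [-0.18  0.42 -0.19  0.96  0.    1.64] w 0.0499 t 18.35
```

```bash
python3 -m jog '[[[0.008,0,0.003,0,0,0],[0.008,0,0.001,0,0,0],[0.005,0,0.001,0,0,0],[0,0,0,0,0,0]]]' 0.05
python3 - <<'E'
from h import *
tgt(-50,4,65,75.8); snap('side','b7');snap('scene','a7')
crop('a7',255,140,395,290,4,'a7c')
E
```

```text
clock: 18.85
eef_pos: [0.5262, -0.0779, 0.0668]
tool_rot: [0.79, 0.612, 0.001, 0.006]
ft_force: [-0.5, -0.1, -0.2]
grip_width: 0.0502
now loc [-59.3   0.7  66.8] yaw 75.5 tilt [ 0.009 -0.008]
shift tool [ 0.0093 -0.0033  0.0017]
turn [ 0.6  0.3 -0.3]
F [-0.5 -0.1 -0.2] q [-0.14  0.42 -0.19  0.95 -0.01  1.68] w 0.0502 t 18.85
```

View pics/a7c.png

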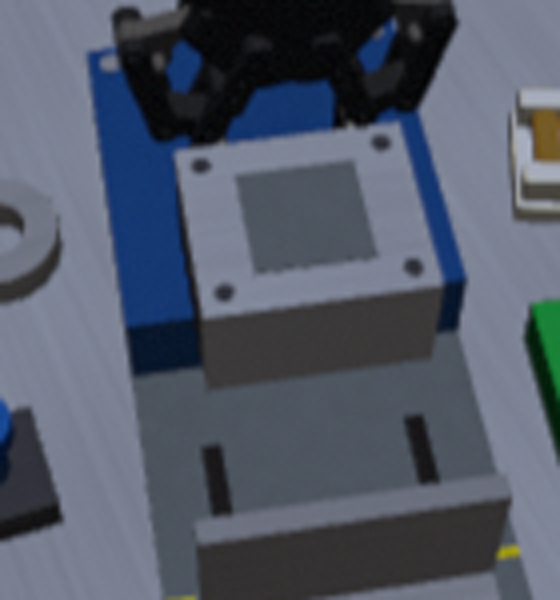

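```bash
python3 -m jog '[[[0.005,-0.002,0.001,0,0,0],[0.005,-0.001,0,0,0,0],[0.004,0,0,0,0,0],[0,0,0,0,0,0]]]' 0.05
python3 - <<'E'
from h import *
tgt(-40,4,65,75.8)
E
```

```text
clock: 19.45
eef_pos: [0.5285, -0.0661, 0.0673]
tool_rot: [0.791, 0.611, 0.001, 0.009]
ft_force: [-0.8, -2.5, 3.0]
grip_width: 0.0502
now loc [-47.3   1.5  67.3] yaw 75.4 tilt [ 0.013 -0.013]
shift tool [ 0.0073 -0.0026  0.0021]
turn [ 0.9  0.6 -0.4]
F [-0.8 -2.5  3. ] q [-0.12  0.42 -0.19  0.94 -0.01  1.71] w 0.0502 t 19.45
```

```bash
python3 -m jog '[[[0.006,0,0.001,0.9,0.6,0],[0.005,0,0,0,0,0],[0.005,0,0,0,0,0],[0,0,0,0,0,0]]]' 0.05
python3 - <<'E'
from h import *
tgt(-40,4,65,75.8); snap('side','b8');snap('scene','a8')
crop('a8',255,140,395,290,4,'a8c')
E
```

```text
clock: 19.95
eef_pos: [0.5324, -0.0484, 0.0653]
tool_rot: [0.791, 0.612, 0.001, -0.002]
ft_force: [-0.2, 0.4, 0.2]
grip_width: 0.0496
now loc [-29.2   2.   65.3] yaw 75.4 tilt [-0.001  0.004]
shift tool [-0.0109 -0.0019  0.0003]
turn [-0.1 -0.2 -0.4]
F [-0.2  0.4  0.2] q [-0.09  0.44 -0.17  0.96  0.    1.73] w 0.0496 t 19.95
```

View pics/a8c.png

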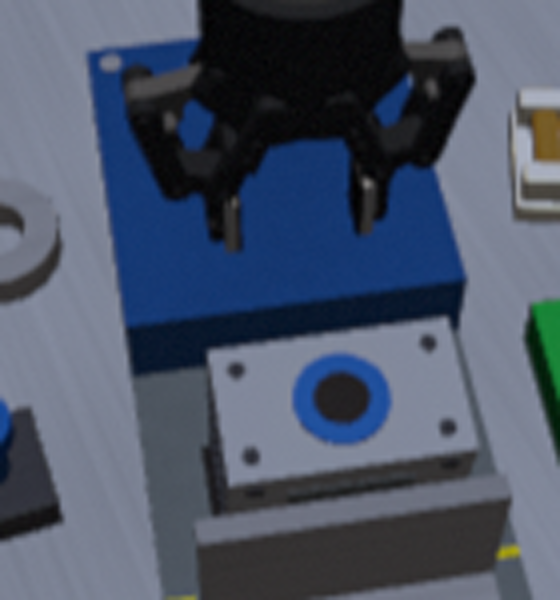

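The housing tumbled and stands on the bed with its port up, port centre at crop (341,398). I'll work out its pose and the remaining gap.

```bash
cat > m.py <<'E'
from h import *
def loc(P): d=P[:2]-FX[:2]; a=FX[2]; return np.array([np.cos(a)*d[0]+np.sin(a)*d[1],-np.sin(a)*d[0]+np.cos(a)*d[1]])*1e3
def m(f,x0,y0,s,L):
    c=load(f)
    for n,u,z in L: print(n,np.round(loc(ray(c,((u[0]+.5)/s-.5+x0,(u[1]+.5)/s-.5+y0),z/1e3)),1))
E
python3 - <<'E'
from m import *
m('a8',255,140,4,[('port',(341,398),94),('BL',(207,350),94),('BR',(449,318),94),('FR',(477,455),94),('FL',(230,488),94),('fenceL',(197,522),86),('fenceR',(508,480),86),('stripeR',(509,552),10),('deckL',(132,327),52),('deckR',(462,281),52)])
tgt(15,12,55,75.8)
E
```

```text
port [73.  -0.2]
BL [ 42.7 -47.8]
BR [44.2 49.4]
FR [106.   45.5]
FL [103.8 -48.4]
fenceL [111.6 -62.3]
fenceR [114.3  56.4]
stripeR [110.2  67.2]
deckL [ -0.2 -74.9]
deckR [ 0.6 69.5]
now loc [-29.7   2.1  65.4] yaw 75.4 tilt [-0.001  0.004]
shift tool [ 0.0446 -0.0102  0.0106]
turn [-0.1 -0.2 -0.4]
F [ 0.2 -0.3  0.1] q [-0.09  0.44 -0.17  0.96  0.    1.73] w 0.0499 t 20.05
```

```bash
python3 -m jog '[[[0.015,0.001,0,0,0,0],[0.015,0.001,0,0,0,0],[0.015,0,0,0,0,0],[0.003,0,0.01,0,0,0],[0,0,0.01,0,0,0],[0,0,0,0,0,0]]]' 0.05
python3 - <<'E'
from h import *
tgt(32,0,44,75.8)
E
```

```text
clock: 20.8
eef_pos: [0.5471, 0.0011, 0.044]
tool_rot: [0.791, 0.612, 0.001, -0.002]
ft_force: [0.2, -1.5, 0.2]
grip_width: 0.0499
now loc [22.4 -0.1 44. ] yaw 75.5 tilt [-0.001  0.004]
shift tool [ 0.0096 -0.0001  0.0001]
turn [-0.1 -0.2 -0.3]
F [ 0.2 -1.5  0.2] q [ 0.    0.48 -0.16  0.93  0.    1.82] w 0.0499 t 20.8
```

```bash
python3 -m jog '[[[0.005,0,0,0,0,0.3],[0.005,0,0,0,0,0],[0.004,0,0,0,0,0],[0,0,0,0,0,0]]]' 0.05;  python3 -m jog '[[[0.003,0,0,0,0,0],[0.003,0,0,0,0,0],[0,0,0,0,0,0]]]'
python3 - <<'E'
from h import *
tgt(43,0,44,75.8)
E
```

```text
clock: 21.3
eef_pos: [0.55, 0.0131, 0.0438]
tool_rot: [0.793, 0.609, -0.001, -0.001]
ft_force: [-0.2, -0.5, -0.6]
grip_width: 0.0502
clock: 21.68
eef_pos: [0.5516, 0.0186, 0.0439]
tool_rot: [0.794, 0.609, -0.001, -0.001]
ft_force: [-0.0, -3.7, -0.8]
grip_width: 0.0498
now loc [40.5 -0.2 43.9] yaw 75.0 tilt [-0.003 -0.001]
shift tool [ 0.0025 -0.0003 -0.0001]
turn [-0.2  0.1 -0.8]
F [-0.  -3.7 -0.8] q [ 0.03  0.49 -0.14  0.94 -0.    1.87] w 0.0498 t 21.675
```

```bash
python3 -m jog '[[[0.003,0,0,0,0,-0.8],[0.002,0,0,0,0,0]]]'; python3 -m jog '[[[0.002,0,0,0,0,0],[0,0,0,0,0,0]]]';python3 - <<'E'
from m import *
tgt(43,0,44,75.8)
snap('scene','a9');crop('a9',255,140,395,290,4,'a9c')
E
```

```text
clock: 21.92
eef_pos: [0.5524, 0.0184, 0.0439]
tool_rot: [0.79, 0.613, -0.005, 0.003]
ft_force: [-2.0, -8.7, 3.1]
grip_width: 0.05
clock: 22.18
eef_pos: [0.5522, 0.018, 0.044]
tool_rot: [0.791, 0.612, -0.007, 0.004]
ft_force: [-0.1, -1.1, 0.5]
grip_width: 0.0498
now loc [40.1 -0.9 44. ] yaw 75.5 tilt [-0.005 -0.015]
shift tool [ 0.0029 -0.0009 -0.0001]
turn [-0.1  0.9 -0.3]
F [-0.1 -1.1  0.5] q [ 0.04  0.5  -0.14  0.94 -0.01  1.87] w 0.0498 t 22.175
```

View pics/a9c.png

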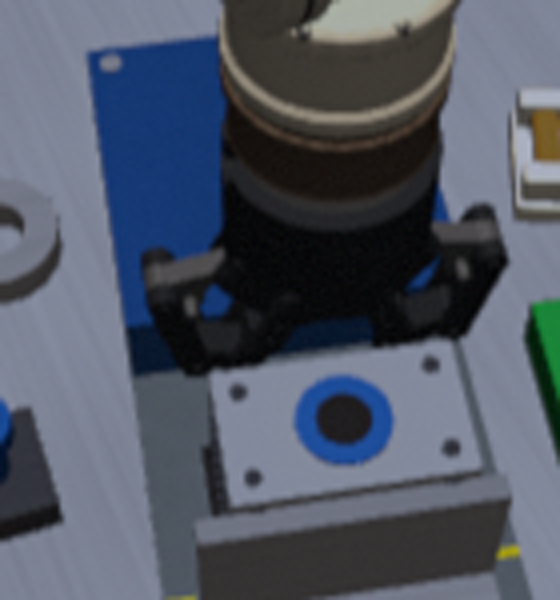

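Run:
```python
from m import *
m('a9',255,140,4,[('port',(343,419),94),('BL',(210,372),94),('BR',(455,340),94),('FR',(482,467),94),('FL',(230,508),94),('fenceL',(197,522),86),('fenceR',(508,480),86)])
c=load('a9');a=FX[2]
def W(x,y,z): return [FX[0]+(np.cos(a)*x-np.sin(a)*y)/1e3,FX[1]+(np.sin(a)*x+np.cos(a)*y)/1e3,z/1e3]
for n,p in [('edge94',(110,-48,94)),('edge94',(110,48,94)),('fence86',(110,-60,86)),('fence86',(110,60,86)),('port82',(82,0,94))]: print(n,(proj(c,W(*p))[0]-[255,140]+.5)*4-.5)
```

```text
port [82.2 -1.2]
BL [ 52.8 -48.2]
BR [54.7 49.3]
FR [111.2  46.1]
FL [111.9 -49.7]
fenceL [111.6 -62.3]
fenceR [114.3  56.4]
edge94 [233.82634119 502.59562495]
edge94 [486.00406341 463.37653374]
fence86 [202.39053858 517.27265693]
fence86 [514.36690068 468.56370529]
port82 [346.11051309 418.13673724]
```

```bash
python3 -m jog '[[[-0.008,0,0,0,0,0],[-0.008,0,0,0,0,0],[0,0,-0.02,0,0,0],[0,0,-0.03,0,0,0],[0,0,-0.04,0,0,0],[0.02,0,-0.03,0,0,0],[0.03,0,-0.03,0,0,0],[0.03,0,0,0,0,0],[0.02,0,0,0,0,0],[0,0,0,0,0,0]]]' 0.05
python3 - <<'E'
from m import *
tgt(80,0,200,75.8); snap('wrist','w10'); snap('scene','a10')
E
```

```text
clock: 23.48
eef_pos: [0.5749, 0.1047, 0.1987]
tool_rot: [0.791, 0.612, -0.002, 0.0]
ft_force: [-0.3, -0.2, 0.5]
grip_width: 0.0496
now loc [129.7  -1.7 198.7] yaw 75.5 tilt [-0.002 -0.003]
shift tool [-0.0497 -0.0014 -0.0012]
turn [-0.1  0.2 -0.3]
F [-0.3 -0.2  0.5] q [ 0.18  0.43  0.18  1.33 -0.    2.01] w 0.0496 t 23.475
```

View pics/w10.png

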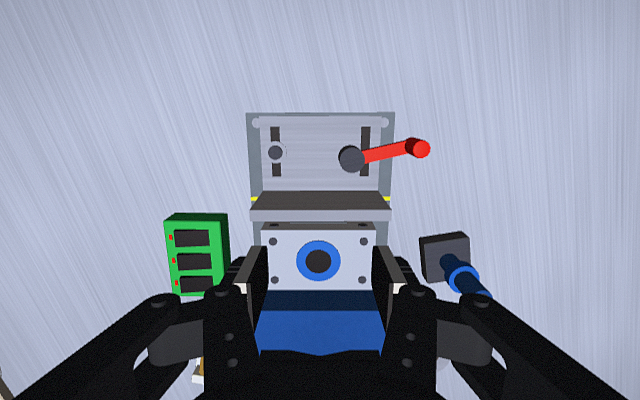

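Run:
```python
from m import *
m('w10',0,0,1,[('port',(318.5,261),94),('HFL',(260,231),94),('HFR',(377,231),94),('HRL',(258,290),94),('HRR',(379,290),94),('faceL',(249,221),86),('faceR',(391,221),86),('backL',(250,210),86),('backR',(390,209),86),('strL',(253,199),10),('strR',(387,198.5),10),('bolt',(275,153),24),('knob',(420,148),68),('step',(254,310),52),('bedend',(246,113),10)])
c=load('w10');Rm=cv2.Rodrigues(c['rvec'])[0];print(loc(-Rm.T@c['tvec']),(-Rm.T@c['tvec'])[2])
```

```text
port [76.7  0.9]
HFL [104.2  49.1]
HFR [103.8 -47.6]
HRL [48.9 54.1]
HRR [ 48.5 -51.8]
faceL [110.1  59.5]
faceR [109.6 -60.5]
backL [119.9  58. ]
backR [120.2 -59. ]
strL [108.2  71.7]
strR [108.1 -72.5]
bolt [159.3  43.8]
knob [168.6 -85.4]
step [-0.6 69.1]
bedend [197.3  72.9]
[200.31408004  -0.97545826] 0.3399014026011136
```

Run:
```python
from m import *
for f in ('a8','a9','a10'):
    i=load(f)['pixels'].astype(int)[230:260,325:360]; k=(i[...,2]>i[...,0]+60)&(i[...,2]>120)
    ys,xs=np.nonzero(k); u=((xs.min()+xs.max())/2+325,(ys.min()+ys.max())/2+230); print(f,u,k.sum()); m(f,0,0,1,[('port',u,94)])
crop('a10',290,200,390,290,6,'a10c')
```

```text
a8 (np.float64(340.0), np.float64(240.0)) 278
port [74.5 -0.3]
a9 (np.float64(340.5), np.float64(244.5)) 288
port [82.4 -1.1]
a10 (np.float64(340.5), np.float64(242.0)) 228
port [78.1 -0.2]
```

View pics/a10c.png

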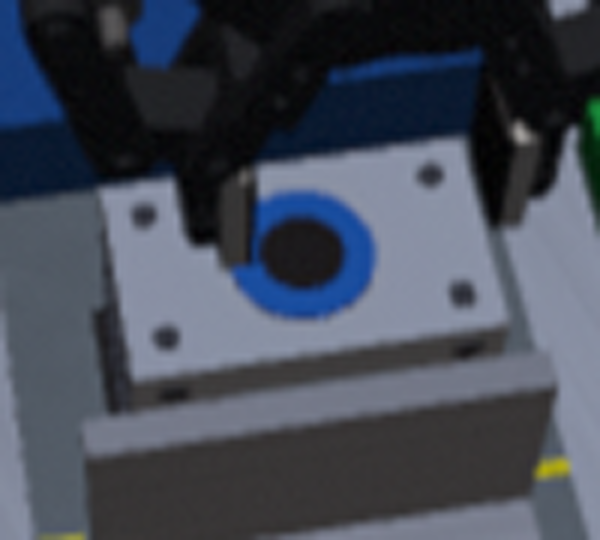

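The housing had only been tilted against the fence. After release it rocked back and left a gap of about 5 mm. I'll push again low down, with the tool tilted so the fingertips lead.

```bash
python3 -m jog '[[[-0.03,0,0,0,0,0],[-0.03,0,0,0,0,0],[-0.03,0,0,0,0,0],[-0.02,0,0.01,0,0,0],[0,0,0.02,0,0,0],[0,0,0.02,0,4,0],[0,0,0,0,4,0],[0,0,0,0,0,0]]]' 0.05
python3 - <<'E'
from h import *
tgt(24,0,27,75.8)
E
```

```text
clock: 24.58
eef_pos: [0.5393, -0.0157, 0.1437]
tool_rot: [0.793, 0.605, 0.05, -0.045]
ft_force: [-0.1, -0.1, 0.7]
grip_width: 0.0504
now loc [  4.3   3.3 143.7] yaw 74.6 tilt [0.025 0.132]
shift tool [0.004  0.0042 0.1183]
turn [-0.6 -7.7 -1.1]
F [-0.1 -0.1  0.7] q [-0.1   0.36 -0.07  1.13  0.13  1.73] w 0.0504 t 24.575
```

```bash
python3 -m jog '[[[0.012,0.003,0.001,-0.6,0,-1],[0.01,0,0.001,0,0,0],[-0.0027,0,0.02,0,0,0],[-0.0027,0,0.02,0,0,0],[-0.0027,0,0.02,0,0,0],[0,0,0,0,0,0]]]' 0.05
python3 - <<'E'
from h import *
tgt(24,0,27,75.8)
E
```

```text
clock: 25.32
eef_pos: [0.5514, 0.011, 0.0849]
tool_rot: [0.786, 0.615, 0.055, -0.038]
ft_force: [-0.0, -0.1, 0.3]
grip_width: 0.0502
now loc [33.  -1.9 84.9] yaw 76.1 tilt [0.04  0.127]
shift tool [-0.0167 -0.0024  0.0562]
turn [ 0.4 -7.6  0.3]
F [-0.  -0.1  0.3] q [-0.05  0.42 -0.14  0.97  0.13  1.76] w 0.0502 t 25.325
```

```bash
python3 -m jog '[[[-0.009,0,-0.001,0,0,0],[-0.0027,0,0.02,0,0,0],[-0.0027,0,0.02,0,0,0],[-0.002,0,0.015,0,0,0],[0,0,0,0,0,0]]]' 0.05
python3 - <<'E'
from h import *
tgt(30,0,28,75.8)
E
```

```text
clock: 25.95
eef_pos: [0.5542, 0.0016, 0.0334]
tool_rot: [0.785, 0.616, 0.058, -0.034]
ft_force: [0.4, 0.1, 0.2]
grip_width: 0.05
now loc [24.6 -6.9 33.4] yaw 76.3 tilt [0.049 0.126]
shift tool [ 0.0047 -0.007   0.0059]
turn [ 1.  -7.7  0.4]
F [0.4 0.1 0.2] q [-0.07  0.48 -0.21  0.84  0.13  1.75] w 0.05 t 25.95
```

```bash
python3 -m jog '[[[0.003,-0.006,0.003,1,0,0.4],[0.003,0,0.002,0,0,0],[0.004,0,0.0005,0,0,0],[0,0,0,0,0,0]]]' 0.05
python3 - <<'E'
from h import *
tgt(43,0,28,75.8)
E
```

```text
clock: 26.45
eef_pos: [0.5527, 0.0142, 0.0313]
tool_rot: [0.787, 0.614, 0.054, -0.04]
ft_force: [-0.6, -0.2, -0.2]
grip_width: 0.05
now loc [36.4 -2.3 31.3] yaw 75.9 tilt [0.035 0.13 ]
shift tool [ 0.0061 -0.0023  0.0042]
turn [ 0.1 -7.7  0.1]
F [-0.6 -0.2 -0.2] q [-0.05  0.49 -0.2   0.85  0.13  1.77] w 0.05 t 26.45
```

```bash
python3 -m jog '[[[0.003,-0.002,0.001,0,0,0],[0.003,0,0.0005,0,0,0]]]' 0.05; python3 -m jog '[[[0.003,0,0.0005,0,0,0]]]'; python3 -m jog '[[[0.003,0,0.0005,0,0,0]]]'
python3 - <<'E'
from m import *
tgt(43,0,28,75.8)
snap('scene','a11')
i=load('a11')['pixels'].astype(int)[230:260,325:360]; k=(i[...,2]>i[...,0]+60)&(i[...,2]>120)
ys,xs=np.nonzero(k); u=((xs.min()+xs.max())/2+325,(ys.min()+ys.max())/2+230); print(u,k.sum()); m('a11',0,0,1,[('port',u,94)])
E
```

```text
clock: 26.7
eef_pos: [0.5524, 0.0197, 0.031]
tool_rot: [0.787, 0.613, 0.053, -0.039]
ft_force: [-1.5, -3.5, 1.5]
grip_width: 0.0501
clock: 26.82
eef_pos: [0.553, 0.0221, 0.031]
tool_rot: [0.787, 0.613, 0.053, -0.039]
ft_force: [-1.1, -3.5, 1.9]
grip_width: 0.0506
clock: 26.95
eef_pos: [0.553, 0.0224, 0.0309]
tool_rot: [0.788, 0.612, 0.05, -0.037]
ft_force: [-4.8, -13.3, 7.9]
grip_width: 0.0497
now loc [44.5 -0.6 30.9] yaw 75.7 tilt [0.034 0.119]
shift tool [-0.0018 -0.0006  0.0027]
turn [ 0.2 -7.1 -0.1]
F [ -4.8 -13.3   7.9] q [-0.03  0.49 -0.2   0.85  0.12  1.8 ] w 0.0497 t 26.95
(np.float64(341.0), np.float64(244.5)) 269
port [82.5 -0.3]
```

The force jumped to about 14 N, so the housing is against the fence. I'll back off, rise and check.

```bash
python3 -m jog '[[[-0.008,0,-0.001,0,0,0],[-0.01,0,-0.001,0,0,0],[0.003,0,-0.02,0,0,0],[0.003,0,-0.03,0,0,0],[0.003,0,-0.04,0,0,0],[0,0,-0.04,0,-4,0],[0.01,0,-0.04,0,-3,0],[0.02,0,0,0,0,0],[0.03,0,0,0,0,0],[0.03,0,0,0,0,0],[0,0,0,0,0,0]]]' 0.05
python3 - <<'E'
from m import *
tgt(120,0,200,75.8); snap('wrist','w12'); snap('scene','a12')
i=load('a12')['pixels'].astype(int)[230:260,325:360]; k=(i[...,2]>i[...,0]+60)&(i[...,2]>120)
ys,xs=np.nonzero(k); u=((xs.min()+xs.max())/2+325,(ys.min()+ys.max())/2+230); print(u,k.sum()); m('a12',0,0,1,[('port',u,94)])
E
```

```text
clock: 28.38
eef_pos: [0.566, 0.0859, 0.2022]
tool_rot: [0.79, 0.613, 0.002, -0.005]
ft_force: [-0.7, -0.0, -0.8]
grip_width: 0.0497
now loc [109.3   2.4 202.2] yaw 75.7 tilt [-0.003  0.011]
shift tool [0.0107 0.0024 0.0023]
turn [-0.3 -0.6 -0.1]
F [-0.7 -0.  -0.8] q [0.14 0.4  0.15 1.32 0.01 1.97] w 0.0497 t 28.375
(np.float64(341.0), np.float64(244.5)) 281
port [82.5 -0.3]
```

View pics/w12.png

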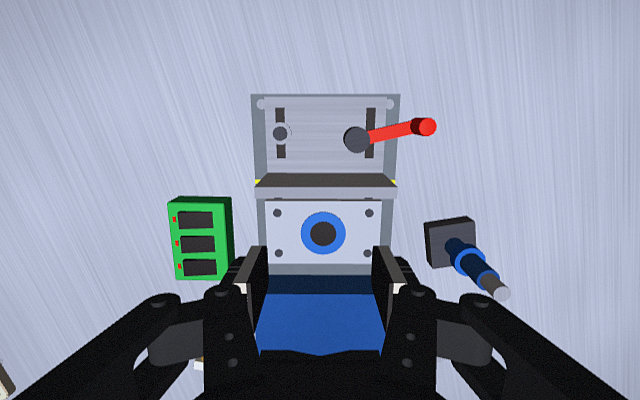

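Run:
```python
from m import *
m('w12',0,0,1,[('port',(323,233),94),('HFL',(263,200),94),('HFR',(383,200),94),('HRL',(262,263),94),('HRR',(385,263),94),('faceL',(254,198.5),86),('faceR',(397,198),86),('strL',(257,182.5),10),('strR',(394,182),10),('bolt',(280,133),24),('knob',(427,127),68),('step',(258,294),52),('bedend',(251,95),10)])
# start vs now: panel colour centroid & fence shift in scene view between a9 and a12
for f in('a','a12'):
    i=load(f)['pixels'].astype(int);k=(i[...,1]>i[...,0]+60)&(i[...,1]>i[...,2]+50);k[:150]=0;ys,xs=np.nonzero(k);print(f,'panel px',xs.mean(),ys.mean())
i4,i12=[load(f)['pixels'].astype(int)[262:300,290:380] for f in('a9','a12')]
print('max/mean diff fence region',np.abs(i4-i12).max(),np.abs(i4-i12).mean())
crop('a12',220,140,440,340,3.5,'a12c')
```

```text
port [81.9  1.5]
HFL [110.6  50.4]
HFR [110.6 -47.3]
HRL [54.3 54.1]
HRR [ 54.4 -51.9]
faceL [109.8  59.4]
faceR [110.1 -60.5]
strL [107.4  71.9]
strR [107.9 -74.8]
bolt [160.1  43.6]
knob [167.3 -86.3]
step [-1.7 68.7]
bedend [196.4  73. ]
a panel px 408.95604395604397 237.018315018315
a12 panel px 408.94437869822485 237.17041420118343
max/mean diff fence region 25 4.669493177387914
```

View pics/a12c.png

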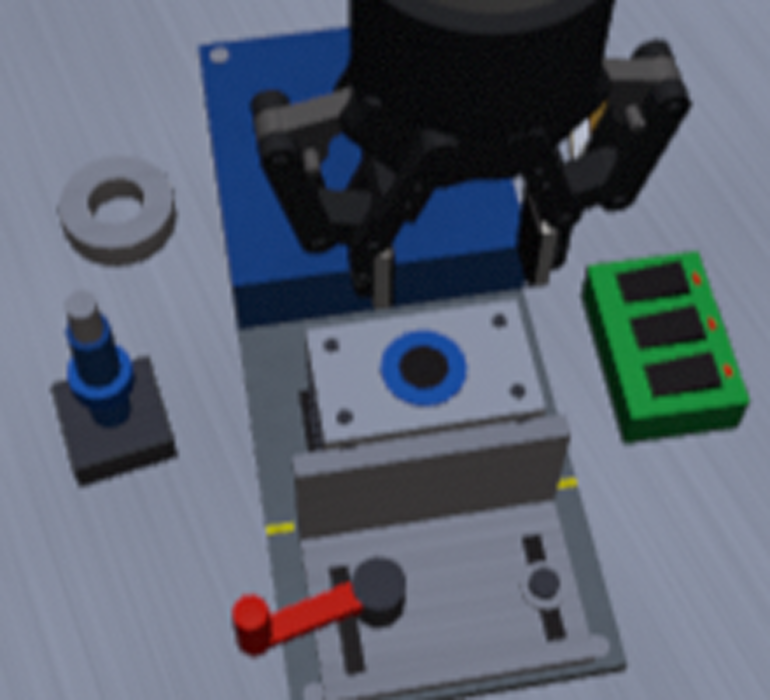

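```bash
python3 -c "
from workcell import bot
print(bot.job_done())"
```

```text
the job is handed in; nothing more can be done
None
```

I finished the job and handed it in at about 28.5 s of the 70 s. The hand-in gives no verdict, so this rests on my own checks.

**What I did**
- **Fence:** I gripped it and slid it about 53 mm to the stripes. The first pull moved it only 12 mm, so I used larger steps.
- **Lever:** I swung it tight with the closed fingers.
- **Housing:** I pushed it over the step edge with two fingers. It tumbled a quarter turn and stood on the bed with its port up. My first push against the fence only leaned it, and it rocked back to leave a gap of about 5 mm. A second, lower push closed that gap.

**Last checks**

| Check | Result |
|---|---|
| Fence face | x ≈ 110 mm from the step |
| Stripes | ≈ 110 mm in the scene view; 107.7 mm raw in the wrist view, ≈ 110 mm once scaled by the step and bed ends |
| Lever | ≈ 1.35 rad |
| Housing centre | x ≈ 82 mm, which is flush with the fence |
| Housing sideways | within about 2 mm of the middle |
| Housing angle | square to the fence by eye and by its corners |
| Switch panel | not moved, from its position in the images |
| Probe, bearing | look unmoved in the last picture, judged by eye |
| Fuse holder | partly hidden behind the gripper in the last picture, so not fully checked |
| Arm | clear of everything, holding nothing |

**Where checks disagreed or fell short**
- The two cameras disagreed by about 2 mm on the fence and stripes, which is within the calibration error and the 5 mm allowed.
- The last push reached about 14 N, which is close to the fence's sliding friction. The fence showed no shift afterwards.
- I viewed 15 pictures, five over the budget of 10.

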